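# Sort the stripped drill's parts into the bench trays

## Robot

A 6-joint arm with a two-finger parallel gripper is mounted at the origin on a cart in front of the work surface, level with it; the furniture and walls round the work are solid. World frame = base frame: x ahead of the robot, y to its left, z up, the work surface at z = 0. Lengths are in m, angles in rad, forces in N, time in s.
With the tool pointing down it reaches from about 0.4 to 0.825 m from the base axis. Payload 7 kg.
Tool frame: the origin (TCP) lies between the finger pads; the fingertips stand 8 mm ahead of it and the grasp point (between the pads) lies 11 mm behind it (arm.finger_overhang is the distance from the TCP to the fingertips, in m); z points along the fingers, y is the line along which they close (so a half turn about z gives the same grasp; the last joint's range is limited). The gripper opens to 88 mm and grips with 3 to 60 N. Pads are 19 mm wide; open, the fingers measure 130 mm over their backs; the gripper's body (78 mm by 193 mm) begins 47 mm behind the grasp point.
Start: joints at [1.409, 0.359, 0.012, 0, -1.224, -0.288], TCP at [0.293, 0.608, 0.235] pointing down, gripper open.
Joint ranges: [-3.07, 3.07], [-1.43, 2.12], [-1.02, 1.25], [-3.03, 1.67], [-3.05, -0], [-3.03, 3.03]. Speed limits (rad/s): [2.39, 2.39, 3.01, 3.14, 3.14, 3.14].

## Interface

Orientations are given as [roll, pitch, yaw] about the fixed x, y, z axes, in that order (R = Rz(yaw) Ry(pitch) Rx(roll)).
In Python, from station import arm gives the robot as it stands.
- The arm moves only by the tool move_arm, never from a script. Its argument "rows" is text: rows parted by semicolons, each of 7 numbers parted by spaces: the turn, a rotation vector about the tool's x, y, z in degrees, then the shift along the tool's x, y, z in m, then the finger opening in m, from 0 to 0.0876. A call has 1 to 8 rows; each row shifts and turns the commanded pose from where the row before left it, along the tool's axes as they then stand; what a row does not reach is not made up. A row lasts 1/8 s, in which the tool goes at most 62.5 mm and 10.7 degrees, less where a joint would pass 70% of its speed; a pose out of reach is approached as far as the arm can. A call is refused whole if a number of a shift passes 0.0625 or a number of a turn 10.7, either way. A call with a gripper value outside its range is refused whole. The fingers move at their own pace and stop on an object; "squeeze" is the grip in N (left out, the last holds). Time passes only in rows, so rows that do not move let the fingers close. It gives the time, the measured TCP pose, the force, the opening and the grip force at its end, in the units of the state.
- arm.get_state(): the state, without advancing time (a new reading comes with each control period).
- arm.grab_frame(name): name is "scene" or "top"; returns (picture, depth): 400x640x3 uint8, blue, green, red; 400x640 float32, m along the optical axis (not along the pixel's ray), 0 where there is no reading.
- arm.camera_model(name): a dict with "mtx" (3x3 intrinsics, pixels), "camera_from_world" (4x4, takes a point from world to camera coordinates). Camera axes: x right, y down, z forward; pixel columns grow to the right and rows downward; lengths in m; the calibration is good to about 2 mm. A picture is of the moment at which its call begins. camera_model takes no time and is no camera call.
- arm.job_done(): hands the job in; it is judged then, once.
The state is a dict: "t": time; "q": joint angles; "qd": joint speeds; "joint_efforts": joint torques, N m; "eef_pos": TCP position; "ee_rot": TCP orientation; "force": force on the tool from outside, world axes, zero at the start; "moment": the same for the moment, N m; "width": finger opening in m; "gripper_force": force on a finger pad.
Only numpy, scipy, OpenCV 4.12 (cv2) and the standard library are available. Lean on these libraries where they do the work, as an engineer would, in place of code of your own. Each camera call takes 0.05 s, during which the arm holds its last target. There are 200 camera calls.

## Task

Sort the five loose things in front of the trays: the steel gear wheel and the drill chuck into the red tray, the teal plastic cover into the free bay of the blue tray beside the black switch, and the flux tin and the tape roll into the yellow tray. Put only one thing in each bay, standing upright or lying flat on the bay's floor as it is now (chuck nose up, gear hub up, tin lid up, cover the same way up), and leave the switch in its bay.

Things in the scene. Friction and masses are not known exactly. Their poses are not given: they have to be found in the camera images.
- gear_wheel_center (a point): dark toothed steel gear wheel with a bright hub on top, 40 mm across the teeth, 18 mm high overall (toothed part 12 mm, grip it there, near the bench), lying flat, hub up. Stands free on the bench; origin at the centre, half-way up; z is up.
- drill_chuck_center (a point): plain bright grey steel drill chuck, round, 36 mm across, 40 mm high, cone-shaped nose upward, standing upright. Stands free on the bench; origin at the centre, half-way up; z is up.
- end_cover_center (a point): teal moulded plastic battery-foot cover, a rounded block 63 (x) x 37 (y) x 43 mm high; grip it across its 37 mm width (y). Stands free on the bench; origin at the centre, half-way up; z is up.
- flux_tin_center (a point): flat round yellow tin of flux, 54 mm across, 21 mm high, lid up. Stands free on the bench; origin at the centre, half-way up; z is up.
- tape_roll_center (a point): roll of black insulation tape with a pale core, 59 mm outside, 18 mm high, lying flat. Stands free on the bench; origin at the centre, half-way up; z is up.
- switch_block_center (a point): black trigger switch, block 24 mm wide (x) x 53 mm long x 16 mm high with a thin red tail of wire (101 mm over all, along y); it already lies in the blue tray, in the bay on the tray's -y side, and is to stay in that bay. Point: in the middle of the black block, 8 mm above its underside.
- red_tray: red tray, for steel drive parts; a fixed, open plastic parts tray, 138 (its x) x 172 (its y) x 24 mm high, walls and floor 4 mm thick, split by one 4 mm divider (its top 21 mm above the underside) into two bays, each 130 (x) x 80 (y) mm inside, centred at y = +42 and y = -42 mm in the tray's frame. Origin: centre of the underside (inner floor 4 mm above it)
- blue_tray: blue tray, for plastic drill parts; a fixed, open plastic parts tray, 138 (its x) x 172 (its y) x 24 mm high, walls and floor 4 mm thick, split by one 4 mm divider (its top 21 mm above the underside) into two bays, each 130 (x) x 80 (y) mm inside, centred at y = +42 and y = -42 mm in the tray's frame. Origin: centre of the underside (inner floor 4 mm above it)
- yellow_tray: yellow tray, for consumables; a fixed, open plastic parts tray, 138 (its x) x 172 (its y) x 24 mm high, walls and floor 4 mm thick, split by one 4 mm divider (its top 21 mm above the underside) into two bays, each 130 (x) x 80 (y) mm inside, centred at y = +42 and y = -42 mm in the tray's frame. Origin: centre of the underside (inner floor 4 mm above it)
There are look-alikes about, which are no part of the job. Of the things that look like the part that bears end_cover_center, the smallest one is meant.

How it is judged:
By the outcome, as a careful person would: the job done as asked, in the order asked, and still so for the second after the job is handed in, with the robot touching nothing.
It also fails if it takes over 120 s, if anything falls off the work surface, if the arm or the gripper's body presses on something with over 40 N, if the wrist force passes 120 N, or if a joint passes its speed limit or range.

## Working session

There is one attempt and no reset: what is moved stays moved. The work goes in short steps, Python scripts to look and compute and a tool call to move; the robot and the scene stay as the last step left them, time stands still between calls to the robot, and variables do not carry over. Pictures are saved under pics/ and viewed, at most 14 in all, crops included, and the job is handed in when it is done.

Besides the shell and the picture viewer there is one more tool, called after "Call:" as name(argument=value, ...) on one line, values as JSON. move_arm: Moves the arm, as the interface text tells. Its arguments: {"type":"object","properties":{"rows":{"type":"string"},"squeeze":{"type":"number"}},"required":["rows"]}

```bash
ls; mkdir -p pics
python3 - <<'E'
from station import arm
import cv2,numpy as np
np.set_printoptions(precision=4,suppress=True)
for n in("scene","top"):
    p,d=arm.grab_frame(n); cv2.imwrite(f"pics/{n}0.png",p); np.savez(f"{n}0.npz",p=p,d=d)
    m=arm.camera_model(n); print(n,m["mtx"],m["camera_from_world"])
print(arm.get_state())
E
```

```text
pics
scene [[505.488    0.     313.9793]
 [  0.     505.488  198.2957]
 [  0.       0.       1.    ]] [[ 0.5072 -0.8616 -0.0211 -0.2985]
 [-0.3668 -0.1937 -0.9099  0.2413]
 [ 0.7799  0.4692 -0.4143  1.1324]
 [ 0.      0.      0.      1.    ]]
top [[416.8499   0.     317.9245]
 [  0.     416.8499 202.0345]
 [  0.       0.       1.    ]] [[ 0.0104 -0.9998 -0.0148 -0.0308]
 [-0.9806 -0.0073 -0.1961  0.5415]
 [ 0.1959  0.0165 -0.9805  1.0647]
 [ 0.      0.      0.      1.    ]]
{'t': 0.1, 'q': array([ 1.4091,  0.3593,  0.0111, -0.0003, -1.2241, -0.2881]), 'qd': array([ 0.0009, -0.0023,  0.0019,  0.0016, -0.0003, -0.0003]), 'joint_efforts': array([ -0.0038, -58.4162,  29.3748,   7.0154,   0.0102,  -0.0001]), 'eef_pos': array([0.2933, 0.6075, 0.2337]), 'ee_rot': array([ 3.1401, -0.0002, -0.4498]), 'force': array([-0.1178, -0.1964, -0.1605]), 'moment': array([-0.0538,  0.0265,  0.0109]), 'gripper_force': 0.0, 'width': 0.08740550533912798}
```

View pics/scene0.png

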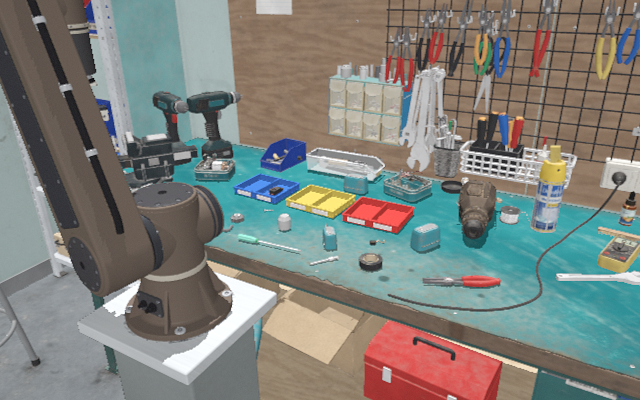

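View pics/top0.png

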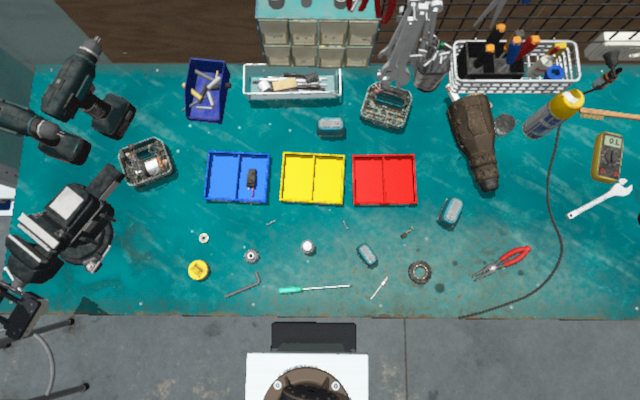

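The scene view shows the robot, three trays and the loose things. In the top view the blue, yellow and red trays are at (238,177), (313,178) and (385,180), with the switch at (252,179). Candidates by top pixel:
- **Gear:** (251,256) or the small ring at (204,238).
- **Chuck:** (308,246).
- **Covers:** (368,255), (451,211) and (331,127).
- **Tin:** (199,270). The yellow can cap at (572,98) is not it.
- **Tape:** (420,272). The round thing at (504,124) is not it.

One close crop should settle the choice.

```bash
cat > h.py <<'E'
import numpy as np,cv2
from station import arm
np.set_printoptions(precision=4,suppress=True)
def cam(n):
    m=arm.camera_model(n); T=m["camera_from_world"]; return m["mtx"],T
def ray(n,uv,z):
    """pixel(s) -> world on plane z"""
    K,T=cam(n); R,t=T[:3,:3],T[:3,3]; c=-R.T@t
    uv=np.atleast_2d(uv).astype(float)
    d=(R.T@np.linalg.inv(K)@np.c_[uv,np.ones(len(uv))].T).T
    return c+d*((z-c[2])/d[:,2])[:,None]
def cloud(n,d):
    """depth -> world points image (HxWx3)"""
    K,T=cam(n); v,u=np.mgrid[:d.shape[0],:d.shape[1]]
    P=np.stack([(u-K[0,2])*d/K[0,0],(v-K[1,2])*d/K[1,1],d],-1)
    return (P-T[:3,3])@T[:3,:3]
def proj(n,P):
    K,T=cam(n); q=np.atleast_2d(P)@T[:3,:3].T+T[:3,3]; q=q@K.T; return q[:,:2]/q[:,2:]
E
python3 - <<'E'
from h import *
p=np.load("top0.npz")["p"]; s=np.load("scene0.npz")["p"]
a=cv2.resize(p[145:295,185:465],None,fx=2.8,fy=2.8,interpolation=cv2.INTER_CUBIC)
cv2.imwrite("pics/topc.png",a)
P=cloud("top",np.load("top0.npz")["d"]); S=cloud("scene",np.load("scene0.npz")["d"])
for nm,(u,v) in dict(gear=(251,256),ring=(204,238),chuck=(308,246),c1=(368,255),c2=(451,211),c3=(331,127),tin=(199,270),tape=(420,272),sw=(252,179)).items():
    b=P[v-14:v+15,u-14:u+15].reshape(-1,3); z=b[:,2]; hi=b[z>0.008]
    ok=len(hi)>0
    print(nm,P[v,u],"ztop %.4f"%np.percentile(z,98),"bench %.4f"%np.median(z),len(hi),hi.min(0) if ok else '',hi.max(0) if ok else '', "scene px",proj("scene",P[v,u]))
E
```

```text
gear [ 0.3998  0.1574 -0.0007] ztop 0.0184 bench 0.0011 139 [ 0.3226 -0.0444  0.0086] [0.4178 0.1749 1.1497] scene px [[236.9456 219.8481]]
ring [0.4477 0.2888 0.005 ] ztop 0.0105 bench 0.0011 49 [ 0.3226 -0.0444  0.008 ] [0.4584 0.3045 1.1497] scene px [[213.6976 203.4826]]
chuck [ 0.4246 -0.0007  0.0437] ztop 0.0419 bench 0.0010 154 [ 0.3226 -0.0444  0.0095] [0.4423 0.0213 1.1497] scene px [[284.7731 214.3476]]
c1 [ 0.4025 -0.1594  0.0412] ztop 0.0445 bench 0.0021 309 [ 0.3226 -0.1814  0.011 ] [ 0.4324 -0.0444  1.1497] scene px [[329.701 230.769]]
c2 [ 0.5206 -0.3809  0.0503] ztop 0.0568 bench 0.0424 537 [ 0.3226 -0.4131  0.0091] [ 0.5604 -0.0444  1.1497] scene px [[424.4569 227.8675]]
c3 [ 0.7562 -0.0602  0.0498] ztop 0.0568 bench 0.0287 507 [ 0.3226 -0.0954  0.0088] [ 0.7855 -0.0205  1.1497] scene px [[354.9985 177.2252]]
tin [0.3597 0.2919 0.0215] ztop 0.0250 bench 0.0029 340 [ 0.3226 -0.0444  0.008 ] [0.3865 0.323  1.1497] scene px [[193.2393 209.2194]]
tape [ 0.361  -0.304  -0.0004] ztop 0.0213 bench 0.0017 293 [ 0.3226 -0.3276  0.008 ] [ 0.3896 -0.0444  1.1497] scene px [[372.206  265.1342]]
sw [0.6111 0.1587 0.027 ] ztop 0.0265 bench 0.0057 272 [ 0.3226 -0.0444  0.008 ] [0.6572 0.2025 1.1497] scene px [[275.9027 186.7699]]
```

View pics/topc.png

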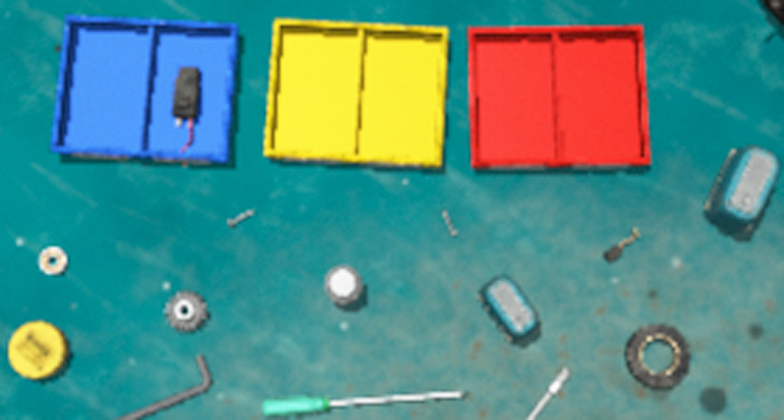

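The crop confirms the choice: the hubbed toothed wheel is at crop (186,311), against the plain washer at (52,261). The chuck is at (343,286) and the smallest cover at (510,309), 44 mm high where the other two are 57 mm. The tin is at (38,350) and the tape at (657,355). A hex key lies just below the gear. Next I measure accurately in both views.

```bash
cat > meas.py <<'E'
from h import *
def blob(n,p,d,c,zlo,zhi,r):
    """points of one thing seen near c between two heights"""
    P=cloud(n,d); m=(d>0)&(np.hypot(P[...,0]-c[0],P[...,1]-c[1])<r)&(P[...,2]>zlo)&(P[...,2]<zhi)
    return P[m],m
def rect(pts):
    (c,s,a)=cv2.minAreaRect((pts[:,:2]*1000).astype(np.float32)); return np.array(c)/1000,np.round(s,1),round(a,1)
E
python3 - <<'E'
from meas import *
F={n:(np.load(n+"0.npz")["p"],np.load(n+"0.npz")["d"]) for n in("top","scene")}
it=dict(gear=((.40,.157),.035,.006),chuck=((.42,0),.04,.006),cover=((.40,-.16),.055,.006),tin=((.36,.292),.045,.006),tape=((.36,-.304),.05,.006))
for k,(c,r,zl) in it.items():
    for n in F:
        q,m=blob(n,*F[n],c,zl,.1,r)
        zt=np.percentile(q[:,2],95); tp=q[q[:,2]>zt-.006]
        mc,mr=cv2.minEnclosingCircle((tp[:,:2]*1000).astype(np.float32))
        print(k,n,len(q),"ztop %.4f"%zt,"rect",*rect(tp),"circ",np.array(mc)/1000,round(mr,1),"all",*rect(q))
# trays: colour masks -> rim plane
for k,(lo,hi) in dict(blue=((105,120,60),(125,255,255)),yellow=((24,120,100),(34,255,255)),red=((0,150,80),(6,255,255))).items():
    for n in F:
        p,d=F[n]; h=cv2.inRange(cv2.cvtColor(p,cv2.COLOR_BGR2HSV),lo,hi)>0
        P=cloud(n,d); m=h&(abs(P[...,0]-.61)<.15)&(abs(P[...,1]-.02)<.33)&(P[...,2]<.04)&(P[...,2]>-.01)
        q=P[m]; fl=q[q[:,2]<.012]; rim=q[q[:,2]>.018]
        cn=max(cv2.findContours(m.astype(np.uint8),0,2)[0],key=cv2.contourArea)[:,0]
        w=ray(n,cn,.024)
        print(k,n,m.sum(),"floor %.4f rim %.4f"%(np.median(fl[:,2]),np.median(rim[:,2])),"rim",*rect(rim),"contour@24mm",*rect(w))
E
```

```text
gear top 149 ztop 0.0204 rect [0.3975 0.1556] [29.6 34.3] 50.9 circ [0.3988 0.1585] 18.9 all [0.4032 0.1569] [45.5 46.1] 72.3
gear scene 81 ztop 0.0173 rect [0.3987 0.1595] [28.2 26.5] 74.6 circ [0.3976 0.1569] 17.2 all [0.3972 0.1563] [39.8 38.7] 37.6
chuck top 153 ztop 0.0430 rect [0.4245 0.0037] [28.4 26.9] 19.5 circ [0.4233 0.0035] 15.5 all [0.424  0.0051] [35.6 38.1] 20.4
chuck scene 157 ztop 0.0395 rect [0.4188 0.0024] [33.9 25.4] 0.3 circ [0.4194 0.0024] 17.6 all [0.4206 0.0023] [32.8 32.8] 33.6
cover top 312 ztop 0.0444 rect [ 0.4045 -0.1561] [53.6 31.9] 36.1 circ [ 0.4045 -0.156 ] 27.9 all [ 0.3915 -0.1542] [81.8 50. ] 32.7
cover scene 265 ztop 0.0415 rect [ 0.4025 -0.1561] [56.7 29.7] 36.3 circ [ 0.4019 -0.1558] 29.8 all [ 0.4019 -0.1569] [61.7 36.3] 36.5
tin top 339 ztop 0.0243 rect [0.36   0.2972] [53.  50.3] 17.6 circ [0.3599 0.2974] 27.1 all [0.3601 0.2973] [53.4 52.7] 36.1Traceback (most recent call last):
  File "<stdin>", line 7, in <module>
    return _quantile_unchecked(
        a, q, axis, out, overwrite_input, method, keepdims, weights)
    return _ureduce(a,
                    func=_quantile_ureduce_func,
    ...<5 lines>...
                    overwrite_input=overwrite_input,
                    method=method)
    r = func(a, **kwargs)
    result = _quantile(arr,
                       quantiles=q,
    ...<2 lines>...
                       out=out,
                       weights=wgt)
    slices_having_nans = np.isnan(arr[-1, ...])
                                  ~~~^^^^^^^^^
IndexError: index -1 is out of bounds for axis 0 with size 0
```

The arm hides the tin in the scene view, so I'll measure it again once the arm has moved. The other objects agree between the two views.

Run:
```python
from meas import *
F={n:(np.load(n+"0.npz")["p"],np.load(n+"0.npz")["d"]) for n in("top","scene")}
for n in F:
    q,m=blob(n,*F[n],(.36,-.304),.006,.1,.05); zt=np.percentile(q[:,2],95); tp=q[q[:,2]>zt-.006]
    print("tape",n,len(q),"%.4f"%zt,*rect(tp)); 
    q,m=blob(n,*F[n],(.403,-.156),.034,.1,.055); 
    b=cv2.boxPoints(cv2.minAreaRect((q[:,:2]*1000).astype(np.float32))); e=[b[1]-b[0],b[2]-b[1]]; e=max(e,key=np.linalg.norm)
    print("cover long axis deg",np.degrees(np.arctan2(e[1],e[0])),q[:,:2].mean(0))
for k,(lo,hi) in dict(blue=((105,120,60),(125,255,255)),yellow=((24,120,100),(34,255,255)),red=((0,150,80),(6,255,255))).items():
    for n in F:
        p,d=F[n]; h=cv2.inRange(cv2.cvtColor(p,cv2.COLOR_BGR2HSV),lo,hi)>0
        P=cloud(n,d); m=h&(abs(P[...,0]-.61)<.11)&(abs(P[...,1]-.02)<.33)&(P[...,2]<.04)&(P[...,2]>-.01)
        if m.sum()<50: print(k,n,"no"); continue
        q=P[m]; fl=q[q[:,2]<.012]; rim=q[q[:,2]>.018]
        cn=max(cv2.findContours(m.astype(np.uint8),0,2)[0],key=cv2.contourArea)[:,0]
        print(k,n,m.sum(),"floor %.4f rim %.4f"%(np.median(fl[:,2]),np.median(rim[:,2])),"rim",*rect(rim),"contour@24mm",*rect(ray(n,cn,.024)))
```

```text
tape top 301 0.0213 [ 0.3608 -0.2988] [56.9 57.1] 43.1
cover long axis deg 37.331642 [ 0.4045 -0.1562]
tape scene 285 0.0186 [ 0.3607 -0.2977] [61.1 55.2] 25.7
cover long axis deg 36.684113 [ 0.3993 -0.1583]
blue top 2912 floor 0.0047 rim 0.0233 rim [0.6203 0.2046] [175.4 142.6] 87.6 contour@24mm [0.6204 0.2028] [176.7 142.8] 87.3
blue scene 993 floor 0.0036 rim 0.0210 rim [0.6191 0.2052] [179.7 144.5] 88.9 contour@24mm [0.5982 0.1886] [201.9 174.5] 87.3
yellow top 3112 floor 0.0043 rim 0.0235 rim [ 0.6178 -0.0075] [174.6 143.1] 87.1 contour@24mm [ 0.6175 -0.0085] [176.7 143.2] 87.1
yellow scene 1222 floor 0.0034 rim 0.0210 rim [ 0.616 -0.007] [178.6 148. ] 86.7 contour@24mm [ 0.5952 -0.0183] [193.3 174.2] 86.9
red top 3094 floor 0.0041 rim 0.0231 rim [ 0.6149 -0.2078] [142.  175.6] 0.7 contour@24mm [ 0.615  -0.2078] [142.9 174.3] 1.4
red scene 1421 floor 0.0031 rim 0.0211 rim [ 0.6141 -0.2075] [143.6 174.3] 1.1 contour@24mm [ 0.5925 -0.2141] [175.3 184.5] 1.5
```

Every point passes the checks: heights are within 3 mm of the text, tray floors read about 4 mm and rims about 22 mm, and everything is in reach. I'll place things in the order asked, starting with the gear. I first turn to yaw 0 so the tool axes line up with the world, then head for the gear at (0.398, 0.157).

Call:
move_arm(rows="0 0 -8.6 0 0 0 0.06; 0 0 -8.6 0 0 0 0.06; 0 0 -8.6 0 0 0 0.06; 0 0 0 0.015 0.06 0 0.06; 0 0 0 0.015 0.06 0 0.06; 0 0 0 0.015 0.06 0 0.06; 0 0 0 0.015 0.06 0 0.06; 0 0 0 0 0 0 0.06", squeeze=20)

```text
t: 1.1
eef_pos: [0.3539, 0.3642, 0.2349]
ee_rot: [-3.141, 0.0, -0.002]
force: [0.1, 0.6, 0.5]
width: 0.06
gripper_force: 0.0
```

Call:
move_arm(rows="0 0 0 0.011 0.052 0 0.06; 0 0 0 0.011 0.052 0 0.06; 0 0 0 0.011 0.052 0 0.06; 0 0 0 0.011 0.051 0.03 0.06; 0 0 0 0 0 0.06 0.06; 0 0 0 0 0 0.06 0.06; 0 0 0 0 0 0.03 0.06; 0 0 0 0 0 0 0.06")

```text
t: 2.1
eef_pos: [0.3966, 0.1599, 0.0527]
ee_rot: [3.137, 0.004, 0.0]
force: [-0.1, 1.0, -0.4]
width: 0.06
gripper_force: 0.0
```

Run:
```python
from meas import *
s=arm.get_state(); print(s["eef_pos"],s["q"])
for n in("scene","top"):
    p,d=arm.grab_frame(n); np.savez(n+"1.npz",p=p,d=d)
    q,m=blob(n,p,d,(.36,.297),.006,.1,.045)
    if len(q)>20:
        zt=np.percentile(q[:,2],95); tp=q[q[:,2]>zt-.006]; print("tin",n,len(q),"%.4f"%zt,*rect(tp))
    u=proj(n,[.4,.157,.02])[0].astype(int); print(u)
    cv2.imwrite(f"pics/g_{n}.png",cv2.resize(p[u[1]-50:u[1]+50,u[0]-65:u[0]+65],None,fx=6,fy=6,interpolation=2))
```

```text
[0.3966 0.1599 0.0527] [ 0.8483  0.1725 -0.7471 -0.0002 -0.6568  0.7232]
[236 213]
[249 255]
```

View pics/g_scene.png

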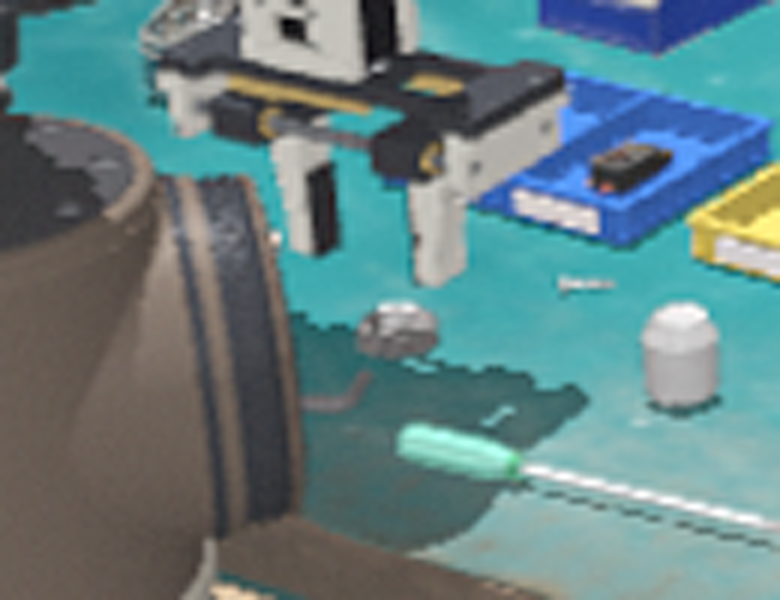

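The crop shows the fingers straddling the gear at (398,330), clear of the hex key at (350,390). I go down and close.

Call:
move_arm(rows="0 0 0 0.001 0.003 0.02 0.06; 0 0 0 0 0 0.022 0.06; 0 0 0 0 0 0 0.06; 0 0 0 0 0 0 0.03; 0 0 0 0 0 0 0.03; 0 0 0 0 0 0 0.03; 0 0 0 0 0 0 0.03; 0 0 0 0 0 0 0.03", squeeze=25)

```text
t: 3.2
eef_pos: [0.3991, 0.1583, 0.0134]
ee_rot: [-3.141, -0.001, 0.001]
force: [-2.0, -0.5, 9.0]
width: 0.0381
gripper_force: 25.0
```

Call:
move_arm(rows="0 0 0 0 0 -0.04 0.03; 0 0 0 0 0 -0.06 0.03; 0 0 10 0 0 0 0.03; 0 0 10 0 0 0 0.03; 0 0 10 0 0 0 0.03; 0 0 10 0 0 0 0.03; 0 0 10 0 0 0 0.03; 0 0 10 0 0 0 0.03")

```text
t: 4.2
eef_pos: [0.3985, 0.1578, 0.1127]
ee_rot: [-3.142, 0.0, -1.053]
force: [-0.3, -0.2, -1.1]
width: 0.0381
gripper_force: 25.0
```

Call:
move_arm(rows="0 0 10 0 0 0 0.03; 0 0 10 0 0 0 0.03; 0 0 10 0 0 0 0.03; 0 0 0 0.052 -0.036 0 0.03; 0 0 0 0.052 -0.036 0 0.03; 0 0 0 0.052 -0.036 0 0.03; 0 0 0 0.052 -0.036 0 0.03; 0 0 0 0.052 -0.036 0 0.03")

```text
t: 5.2
eef_pos: [0.5776, -0.1008, 0.1127]
ee_rot: [-3.141, 0.0, -1.57]
force: [-0.0, 1.4, -0.5]
width: 0.0381
gripper_force: 25.0
```

Call:
move_arm(rows="0 0 0 0.033 -0.018 0 0.03; 0 0 0 0.032 -0.018 0 0.03; 0 0 0 0 0 0 0.03; 0 0 0 0 0 0.045 0.03; 0 0 0 0 0 0.03 0.03; 0 0 0 0 0 0.01 0.03; 0 0 0 0 0 0 0.03; 0 0 0 0 0 0 0.03")

```text
t: 6.2
eef_pos: [0.6138, -0.1637, 0.0291]
ee_rot: [-3.139, -0.0, -1.57]
force: [0.3, -0.6, -0.5]
width: 0.038
gripper_force: 25.0
```

Call:
move_arm(rows="0 0 0 0 0 0.007 0.03; 0 0 0 0 0 0.003 0.03; 0 0 0 0 0 0 0.03; 0 0 0 0 0 0 0.03")

```text
t: 6.7
eef_pos: [0.6127, -0.164, 0.0176]
ee_rot: [3.142, 0.0, -1.57]
force: [0.2, 0.4, -0.5]
width: 0.0379
gripper_force: 25.0
```

Call:
move_arm(rows="0 0 0 0 0 0.001 0.03; 0 0 0 0 0 0 0.03")

```text
t: 6.95
eef_pos: [0.6128, -0.164, 0.0175]
ee_rot: [-3.141, -0.0, -1.57]
force: [-1.9, 0.9, 7.6]
width: 0.0381
gripper_force: 25.0
```

Contact reads 7.6 N, so the gear is on the floor. I release, lift and head for the chuck at (0.4215, 0.003).

Call:
move_arm(rows="0 0 0 0 0 0 0.055; 0 0 0 0 0 0 0.055; 0 0 0 0 0 -0.03 0.055; 0 0 0 0 0 -0.06 0.06; 0 0 0 -0.042 0.048 0 0.06; 0 0 0 -0.042 0.048 0 0.06; 0 0 0 -0.042 0.048 0 0.06; 0 0 0 -0.041 0.047 0 0.06")

```text
t: 7.95
eef_pos: [0.4233, 0.0013, 0.1066]
ee_rot: [-3.141, 0.0, -1.571]
force: [0.4, 2.3, 0.0]
width: 0.0597
gripper_force: 0.0
```

Call:
move_arm(rows="0 0 0 0 0 0.03 0.06; 0 0 0 0 0 0 0.06; 0 0 0 0 0 0 0.06")

```text
t: 8.32
eef_pos: [0.4253, 0.0003, 0.0771]
ee_rot: [-3.142, -0.0, -1.571]
force: [0.7, 0.2, -0.2]
width: 0.0601
gripper_force: 0.0
```

Run:
```python
from meas import *
for n in("scene","top"):
    p,d=arm.grab_frame(n); np.savez(n+"2.npz",p=p,d=d)
    for k,c,r,zl in(("tin",(.36,.297),.045,.006),("gear",(.613,-.164),.03,.009)):
        q,m=blob(n,p,d,c,zl,.08,r)
        if len(q)>20:
            zt=np.percentile(q[:,2],95); tp=q[q[:,2]>zt-.008]; print(k,n,len(q),"%.4f"%zt,*rect(tp))
    u=proj(n,[.5,-.1,.02])[0].astype(int)
    cv2.imwrite(f"pics/c_{n}.png",cv2.resize(p[max(0,u[1]-70):u[1]+70,max(0,u[0]-95):u[0]+95],None,fx=4.2,fy=4.2,interpolation=2))
```

```text
gear scene 75 0.0216 [ 0.606  -0.1646] [35.3 35.5] 14.7
gear top 148 0.0230 [ 0.6101 -0.1648] [37. 36.] 56.6
```

View pics/c_scene.png

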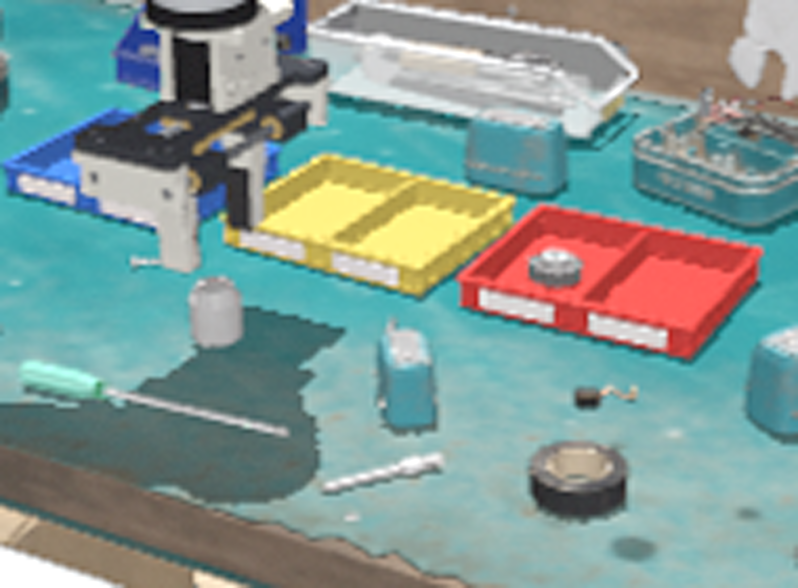

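The gear lies flat and hub up in the red tray's +y bay, at crop (556,265), with its top at 22 mm. The fingers stand over the chuck at (216,312). I go down and grip it.

Call:
move_arm(rows="0 0 0 -0.003 0.004 0.01 0.06; 0 0 0 0 0 0.03 0.06; 0 0 0 0 0 0.022 0.06; 0 0 0 0 0 0 0.06; 0 0 0 0 0 0 0.03; 0 0 0 0 0 0 0.03; 0 0 0 0 0 0 0.03; 0 0 0 0 0 0 0.03", squeeze=30)

```text
t: 9.43
eef_pos: [0.4212, 0.0037, 0.0152]
ee_rot: [-3.14, 0.001, -1.57]
force: [-1.5, 0.6, 6.3]
width: 0.0351
gripper_force: 30.0
```

Call:
move_arm(rows="0 0 0 0 0 -0.04 0.03; 0 0 0 0 0 -0.06 0.03; 0 0 0 0.05 -0.039 0 0.03; 0 0 0 0.05 -0.039 0 0.03; 0 0 0 0.051 -0.039 0 0.03; 0 0 0 0.051 -0.039 0 0.03; 0 0 0 0.051 -0.038 0 0.03; 0 0 0 0 0 0 0.03")

```text
t: 10.42
eef_pos: [0.6118, -0.2478, 0.1127]
ee_rot: [3.14, -0.0, -1.574]
force: [-1.0, 1.1, -1.3]
width: 0.0351
gripper_force: 30.0
```

Call:
move_arm(rows="0 0 0 0 0 0 0.03; 0 0 0 0 0 0.05 0.03; 0 0 0 0 0 0.025 0.03; 0 0 0 0 0 0.01 0.03; 0 0 0 0 0 0 0.03; 0 0 0 0 0 0 0.03")

```text
t: 11.18
eef_pos: [0.6118, -0.2443, 0.0312]
ee_rot: [-3.139, -0.0, -1.57]
force: [-0.1, -0.2, -1.1]
width: 0.035
gripper_force: 30.0
```

Call:
move_arm(rows="0 0 0 0.004 0 0.005 0.03; 0 0 0 0 0 0.004 0.03; 0 0 0 0 0 0.001 0.03; 0 0 0 0 0 0.001 0.03; 0 0 0 0 0 0 0.03")

```text
t: 11.8
eef_pos: [0.6106, -0.2486, 0.0193]
ee_rot: [3.141, -0.0, -1.57]
force: [-2.4, 0.7, 4.7]
width: 0.0351
gripper_force: 30.0
```

Call:
move_arm(rows="0 0 0 0 0 0 0.05; 0 0 0 0 0 0 0.05; 0 0 0 0 0 -0.03 0.05; 0 0 0 0 0 -0.06 0.06; 0 0 0 -0.023 0.052 0 0.06; 0 0 0 -0.023 0.052 0 0.06; 0 0 0 -0.023 0.052 0 0.06; 0 0 0 -0.023 0.052 0 0.06")

```text
t: 12.8
eef_pos: [0.4013, -0.1561, 0.1085]
ee_rot: [-3.141, 0.0, -1.571]
force: [-0.0, 1.6, 1.3]
width: 0.0602
gripper_force: 0.0
```

Call:
move_arm(rows="0 0 10 0 0 0 0.06; 0 0 10 0 0 0 0.06; 0 0 10 0 0 0 0.06; 0 0 10 0 0 0 0.06; 0 0 10 0 0 0 0.06; 0 0 3 0 0 0 0.06; 0 0 0 0 0 0 0.06")

```text
t: 13.68
eef_pos: [0.403, -0.1565, 0.1087]
ee_rot: [-3.141, 0.0, -2.495]
force: [0.5, -0.2, 0.6]
width: 0.06
gripper_force: 0.0
```

Run:
```python
from meas import *
from scipy.spatial.transform import Rotation as Ro
s=arm.get_state(); R=Ro.from_euler("xyz",s["ee_rot"]).as_matrix(); print(s["q"])
print("tool shift to cover",R.T@(np.array([.403,-.1562,s["eef_pos"][2]])-s["eef_pos"]))
for n in("scene","top"):
    p,d=arm.grab_frame(n); np.savez(n+"3.npz",p=p,d=d)
    for k,c,r,zl in(("tin",(.36,.297),.045,.006),("chuck",(.611,-.249),.03,.009),("cover",(.403,-.156),.05,.03)):
        q,m=blob(n,p,d,c,zl,.06,r)
        if len(q)>20:
            zt=np.percentile(q[:,2],95); tp=q[q[:,2]>zt-.008]; print(k,n,len(q),"%.4f"%zt,*rect(tp))
    u=proj(n,[.5,-.2,.02])[0].astype(int)
    cv2.imwrite(f"pics/d_{n}.png",cv2.resize(p[max(0,u[1]-70):u[1]+70,max(0,u[0]-95):u[0]+95],None,fx=4.2,fy=4.2,interpolation=2))
```

```text
[ 0.0892  0.0854 -0.6749 -0.     -0.81   -1.0132]
tool shift to cover [-0.0002  0.0002  0.    ]
chuck scene 159 0.0438 [ 0.6063 -0.2477] [36.2 28.8] 23.0
cover scene 145 0.0413 [ 0.403  -0.1559] [59.8 31.3] 35.1
tin top 341 0.0245 [0.3598 0.2974] [52.3 52.3] 53.1
chuck top 163 0.0467 [ 0.6077 -0.2493] [27.9 28.3] 30.8
```

View pics/d_scene.png

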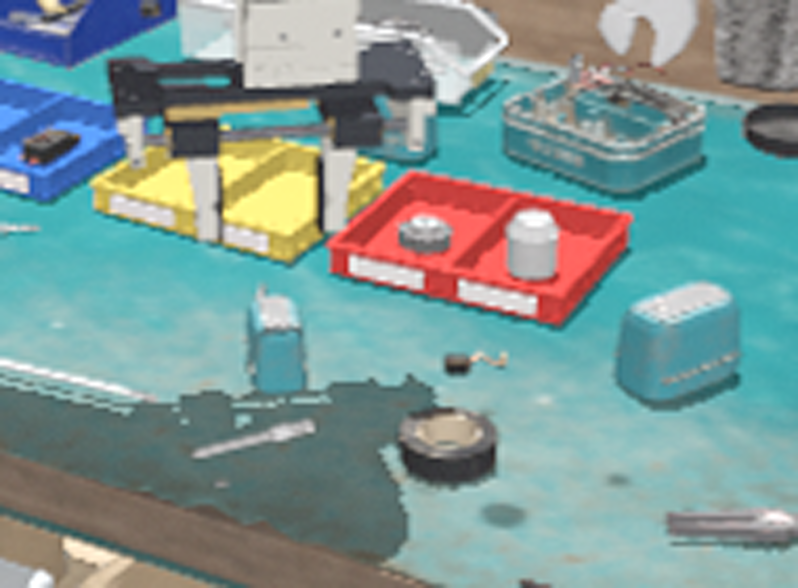

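The chuck stands upright in the red tray at crop (532,245). The fingers are over the cover at (275,340), square to its width, so I go down and grip.

Call:
move_arm(rows="0 0 0 0 0 0.04 0.06; 0 0 0 0 0 0.035 0.06; 0 0 0 0 0 0.018 0.06; 0 0 0 0 0 0 0.06; 0 0 0 0 0 0 0.03; 0 0 0 0 0 0 0.03; 0 0 0 0 0 0 0.03; 0 0 0 0 0 0 0.03", squeeze=25)

```text
t: 14.78
eef_pos: [0.4035, -0.1565, 0.0163]
ee_rot: [-3.141, 0.001, -2.495]
force: [-0.6, 1.2, 7.1]
width: 0.0351
gripper_force: 25.2
```

Call:
move_arm(rows="0 0 0 0 0 -0.04 0.03; 0 0 0 0 0 -0.06 0.03; 0 0 -10.1 0 0 0 0.03; 0 0 -10.1 0 0 0 0.03; 0 0 -10.1 0 0 0 0.03; 0 0 -10.1 0 0 0 0.03; 0 0 -10.1 0 0 0 0.03; 0 0 0 0 0 0 0.03")

```text
t: 15.78
eef_pos: [0.4025, -0.1565, 0.1156]
ee_rot: [3.142, 0.0, -1.615]
force: [-0.0, 0.1, -0.5]
width: 0.0354
gripper_force: 24.9
```

Call:
move_arm(rows="0 0 0 -0.059 -0.028 0 0.03; 0 0 0 -0.059 -0.028 0 0.03; 0 0 0 -0.059 -0.028 0 0.03; 0 0 0 -0.059 -0.028 0 0.03; 0 0 0 -0.059 -0.028 0 0.03; 0 0 0 -0.059 -0.029 0 0.03; 0 0 0 -0.059 -0.029 0 0.03; 0 0 0 0 0 0 0.03")

```text
t: 16.77
eef_pos: [0.6102, 0.2331, 0.1143]
ee_rot: [-3.142, -0.0, -1.616]
force: [-1.5, -0.4, -1.0]
width: 0.0352
gripper_force: 24.9
```

Run:
```python
from meas import *
from scipy.spatial.transform import Rotation as Ro
s=arm.get_state(); R=Ro.from_euler("xyz",s["ee_rot"]).as_matrix(); print(s["eef_pos"],s["ee_rot"],s["width"])
print("tool shift to bay",R.T@(np.array([.621,.247,s["eef_pos"][2]])-s["eef_pos"]))
```

```text
[0.6102 0.2331 0.1143] [-3.1416 -0.0003 -1.6156] 0.03515141548924691
tool shift to bay [-0.0144 -0.0102 -0.    ]
```

Call:
move_arm(rows="0 0 0 0 0 0.03 0.03; 0 0 0 0 0 0 0.03; 0 0 0 0 0 0 0.03")

```text
t: 17.15
eef_pos: [0.6089, 0.229, 0.0864]
ee_rot: [-3.141, -0.0, -1.616]
force: [0.3, 0.0, -0.8]
width: 0.0348
gripper_force: 24.9
```

Run:
```python
from meas import *
from scipy.spatial.transform import Rotation as Ro
s=arm.get_state(); R=Ro.from_euler("xyz",s["ee_rot"]).as_matrix(); print(s["eef_pos"])
print("tool shift to bay",R.T@(np.array([.621,.247,s["eef_pos"][2]])-s["eef_pos"]))
p,d=arm.grab_frame("top"); np.savez("top4.npz",p=p,d=d)
p,d=arm.grab_frame("scene"); u=proj("scene",[.62,.2,.03])[0].astype(int)
cv2.imwrite("pics/e_scene.png",cv2.resize(p[u[1]-70:u[1]+70,u[0]-95:u[0]+95],None,fx=4.2,fy=4.2,interpolation=2))
```

```text
[0.6089 0.229  0.0864]
tool shift to bay [-0.0185 -0.0112  0.    ]
```

View pics/e_scene.png

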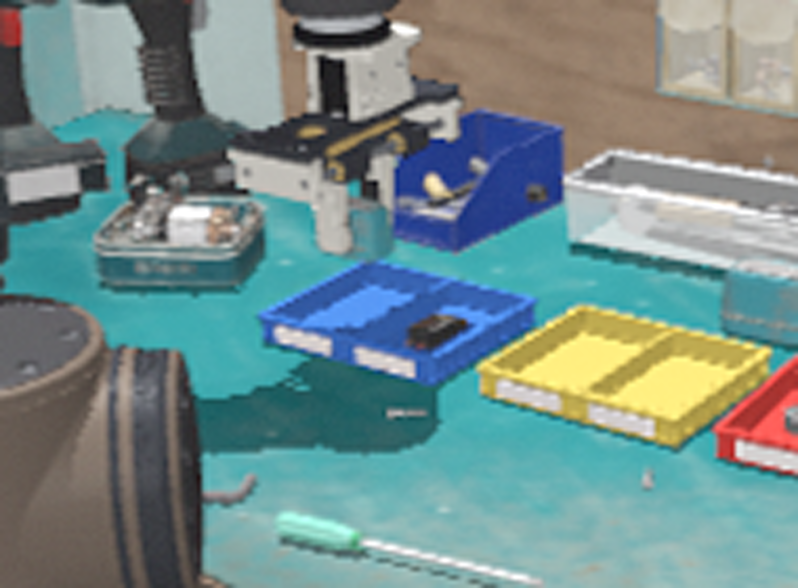

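The cover hangs straight, at crop (370,230), with the switch lying in its own bay at (437,330). I correct the position by the measured shift and go down in steps.

Call:
move_arm(rows="0 0 0 -0.0185 -0.011 0 0.03; 0 0 0 0 0 0.02 0.03; 0 0 0 0 0 0.015 0.03; 0 0 0 0 0 0 0.03; 0 0 0 0 0 0 0.03")

```text
t: 17.88
eef_pos: [0.6209, 0.2474, 0.0512]
ee_rot: [-3.141, 0.0, -1.614]
force: [-0.7, -0.1, -1.0]
width: 0.0353
gripper_force: 24.9
```

Run:
```python
from meas import *
from scipy.spatial.transform import Rotation as Ro
s=arm.get_state(); R=Ro.from_euler("xyz",s["ee_rot"]).as_matrix(); print(s["eef_pos"])
print("tool shift to bay",R.T@(np.array([.621,.247,.0203])-s["eef_pos"]))
```

```text
[0.6209 0.2474 0.0512]
tool shift to bay [ 0.0004 -0.0001  0.0309]
```

Call:
move_arm(rows="0 0 0 0 0 0.012 0.03; 0 0 0 0 0 0.01 0.03; 0 0 0 0 0 0.005 0.03; 0 0 0 0 0 0.002 0.03; 0 0 0 0 0 0.001 0.03; 0 0 0 0 0 0 0.03")

```text
t: 18.62
eef_pos: [0.6207, 0.2476, 0.0208]
ee_rot: [-3.141, 0.0, -1.614]
force: [-0.7, 0.3, -0.8]
width: 0.0353
gripper_force: 24.9
```

Call:
move_arm(rows="0 0 0 0 0 0.001 0.03; 0 0 0 0 0 0.001 0.03; 0 0 0 0 0 0 0.03")

```text
t: 19.0
eef_pos: [0.6208, 0.2476, 0.0204]
ee_rot: [-3.14, 0.0, -1.613]
force: [-5.0, -0.3, 9.8]
width: 0.0351
gripper_force: 25.3
```

The cover is on the floor, so I release and lift, then head for the tin at (0.360, 0.297).

Call:
move_arm(rows="0 0 0 0 0 0 0.05; 0 0 0 0 0 0 0.05; 0 0 0 0 0 -0.04 0.05; 0 0 0 0 0 -0.05 0.06; 0 0 0 -0.007 0.052 0 0.082; 0 0 0 -0.007 0.052 0 0.082; 0 0 0 -0.008 0.053 0 0.082; 0 0 0 -0.008 0.053 0 0.082")

```text
t: 20.0
eef_pos: [0.4106, 0.2866, 0.1085]
ee_rot: [-3.141, 0.0, -1.614]
force: [-0.5, 1.9, 0.9]
width: 0.0816
gripper_force: 0.0
```

Call:
move_arm(rows="0 0 0 -0.008 0.053 0 0.082; 0 0 0 0 0 0 0.082; 0 0 0 0 0 0 0.082")

```text
t: 20.38
eef_pos: [0.3596, 0.2973, 0.1089]
ee_rot: [-3.141, 0.001, -1.613]
force: [0.2, -0.4, 0.0]
width: 0.0816
gripper_force: 0.0
```

Run:
```python
from meas import *
from scipy.spatial.transform import Rotation as Ro
s=arm.get_state(); R=Ro.from_euler("xyz",s["ee_rot"]).as_matrix(); print(s["eef_pos"],s["q"])
print("tool shift to tin",R.T@(np.array([.3595,.297,s["eef_pos"][2]])-s["eef_pos"]))
for n in("scene","top"):
    p,d=arm.grab_frame(n); np.savez(n+"5.npz",p=p,d=d)
    for k,c,r,zl in(("tin",(.36,.297),.045,.006),("cover",(.621,.247),.05,.035)):
        q,m=blob(n,p,d,c,zl,.06,r)
        if len(q)>20:
            zt=np.percentile(q[:,2],95); tp=q[q[:,2]>zt-.008]; print(k,n,len(q),"%.4f"%zt,*rect(tp))
    u=proj(n,[.5,.25,.02])[0].astype(int)
    cv2.imwrite(f"pics/f_{n}.png",cv2.resize(p[max(0,u[1]-70):u[1]+70,max(0,u[0]-95):u[0]+95],None,fx=4.2,fy=4.2,interpolation=2))
```

```text
[0.3596 0.2973 0.1089] [ 1.1148  0.142  -0.6063  0.0003 -0.8215 -1.1568]
tool shift to tin [ 0.0003  0.     -0.    ]
cover scene 85 0.0458 [0.6172 0.25  ] [54.  35.3] 86.6
tin top 315 0.0249 [0.3602 0.294 ] [53.9 46.7] 5.2
cover top 238 0.0486 [0.6168 0.2512] [57.  32.2] 85.0
```

View pics/f_scene.png

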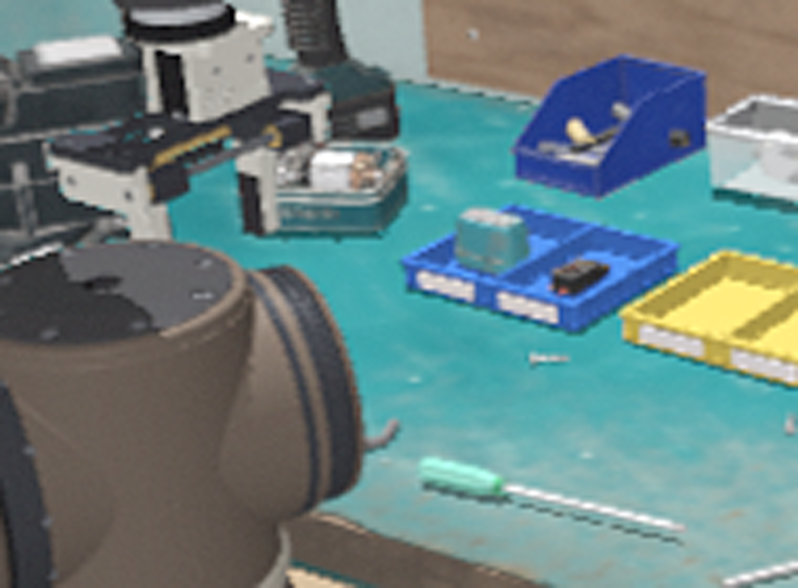

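The cover sits the right way up in the blue tray's free bay, at crop (490,240), with its top at 47 mm, and the switch is unmoved at (580,275). The robot's base keeps the tin hidden from the scene camera, so I rely on the top view corrected by the offset seen on the other things, giving a top at about 22 mm against the 21 mm in the text. I go down on it.

Call:
move_arm(rows="0 0 0 0 0 0.04 0.082; 0 0 0 0 0 0.035 0.082; 0 0 0 0 0 0.015 0.082; 0 0 0 0 0 0.006 0.082; 0 0 0 0 0 0 0.082; 0 0 0 0 0 0 0.045; 0 0 0 0 0 0 0.045; 0 0 0 0 0 0 0.045", squeeze=20)

```text
t: 21.48
eef_pos: [0.3596, 0.2971, 0.0131]
ee_rot: [-3.141, 0.001, -1.614]
force: [0.7, 0.1, -0.4]
width: 0.0575
gripper_force: 0.4
```

Call:
move_arm(rows="0 0 0 0 0 0 0.045; 0 0 0 0 0 0 0.045")

```text
t: 21.72
eef_pos: [0.3597, 0.2971, 0.013]
ee_rot: [-3.141, 0.001, -1.614]
force: [0.4, -0.4, 6.4]
width: 0.0523
gripper_force: 20.0
```

Call:
move_arm(rows="0 0 0 0 0 -0.04 0.045; 0 0 0 0 0 -0.06 0.045; 0 0 0 0.036 -0.039 0 0.045; 0 0 0 0.036 -0.039 0 0.045; 0 0 0 0.036 -0.039 0 0.045; 0 0 0 0.036 -0.039 0 0.045; 0 0 0 0.036 -0.039 0 0.045; 0 0 0 0.036 -0.039 0 0.045")

```text
t: 22.72
eef_pos: [0.5845, 0.0694, 0.112]
ee_rot: [3.141, -0.0, -1.614]
force: [0.5, 1.1, -1.2]
width: 0.0525
gripper_force: 20.0
```

Call:
move_arm(rows="0 0 0 0.035 -0.037 0 0.045; 0 0 0 0 0 0.03 0.045; 0 0 0 0 0 0.03 0.045; 0 0 0 0 0 0 0.045; 0 0 0 0 0 0 0.045")

```text
t: 23.35
eef_pos: [0.6198, 0.0345, 0.0533]
ee_rot: [-3.141, -0.0, -1.613]
force: [-0.0, 0.6, -0.7]
width: 0.0523
gripper_force: 20.0
```

Run:
```python
from meas import *
from scipy.spatial.transform import Rotation as Ro
s=arm.get_state(); R=Ro.from_euler("xyz",s["ee_rot"]).as_matrix(); print(s["eef_pos"],s["width"])
print("tool shift to bay",R.T@(np.array([.619,.0345,.017])-s["eef_pos"]))
```

```text
[0.6198 0.0345 0.0533] 0.05228795560013966
tool shift to bay [0.0001 0.0008 0.0363]
```

Call:
move_arm(rows="0 0 0 0 0 0.015 0.045; 0 0 0 0 0 0.012 0.045; 0 0 0 0 0 0.006 0.045; 0 0 0 0 0 0.002 0.045; 0 0 0 0 0 0.001 0.045; 0 0 0 0 0 0.001 0.045; 0 0 0 0 0 0 0.045")

```text
t: 24.22
eef_pos: [0.6192, 0.0342, 0.017]
ee_rot: [-3.141, -0.0, -1.614]
force: [-5.6, 0.2, 11.1]
width: 0.0523
gripper_force: 20.0
```

Call:
move_arm(rows="0 0 0 0 0 0 0.066; 0 0 0 0 0 0 0.066; 0 0 0 0 0 -0.04 0.066; 0 0 0 0 0 -0.05 0.066; 0 0 0 0.049 0.035 0 0.085; 0 0 0 0.049 0.035 0 0.085; 0 0 0 0.049 0.035 0 0.085; 0 0 0 0.049 0.035 0 0.085")

```text
t: 25.22
eef_pos: [0.4701, -0.1567, 0.1058]
ee_rot: [-3.141, -0.0, -1.613]
force: [0.7, -0.7, -0.2]
width: 0.085
gripper_force: 0.0
```

Call:
move_arm(rows="0 0 0 0.049 0.035 0 0.085; 0 0 0 0.049 0.035 0 0.085; 0 0 0 0.049 0.034 0 0.085; 0 0 0 0 0 0 0.085; 0 0 0 0 0 0 0.085")

```text
t: 25.85
eef_pos: [0.361, -0.2982, 0.1057]
ee_rot: [-3.141, -0.0, -1.615]
force: [0.1, -0.2, 0.2]
width: 0.0851
gripper_force: 0.0
```

Run:
```python
from meas import *
from scipy.spatial.transform import Rotation as Ro
s=arm.get_state(); R=Ro.from_euler("xyz",s["ee_rot"]).as_matrix(); print(s["eef_pos"],s["q"],s["width"])
print("tool shift to tape",R.T@(np.array([.3607,-.298,.013])-s["eef_pos"]))
for n in("scene","top"):
    p,d=arm.grab_frame(n)
    for k,c,r,zl in(("tape",(.36,-.298),.045,.006),("tin",(.619,.034),.033,.012)):
        q,m=blob(n,p,d,c,zl,.06,r)
        if len(q)>20:
            zt=np.percentile(q[:,2],95); tp=q[q[:,2]>zt-.008]; print(k,n,len(q),"%.4f"%zt,*rect(tp))
    u=proj(n,[.48,-.13,.02])[0].astype(int)
    cv2.imwrite(f"pics/t_{n}.png",cv2.resize(p[max(0,u[1]-70):u[1]+70,max(0,u[0]-95):u[0]+95],None,fx=4.2,fy=4.2,interpolation=2))
```

```text
[ 0.361  -0.2982  0.1057] [-0.2684  0.1492 -0.6065  0.0001 -0.8143  0.2239] 0.08511968960961917
tool shift to tape [-0.0002  0.0003  0.0927]
tape scene 288 0.0188 [ 0.3606 -0.2973] [63.  55.4] 23.7
tin scene 131 0.0255 [0.613  0.0361] [50.4 51.8] 28.6
tape top 84 0.0213 [ 0.343  -0.2902] [45.1 18.9] 74.2
tin top 299 0.0283 [0.6156 0.0349] [52.3 52.6] 28.1
```

View pics/t_scene.png

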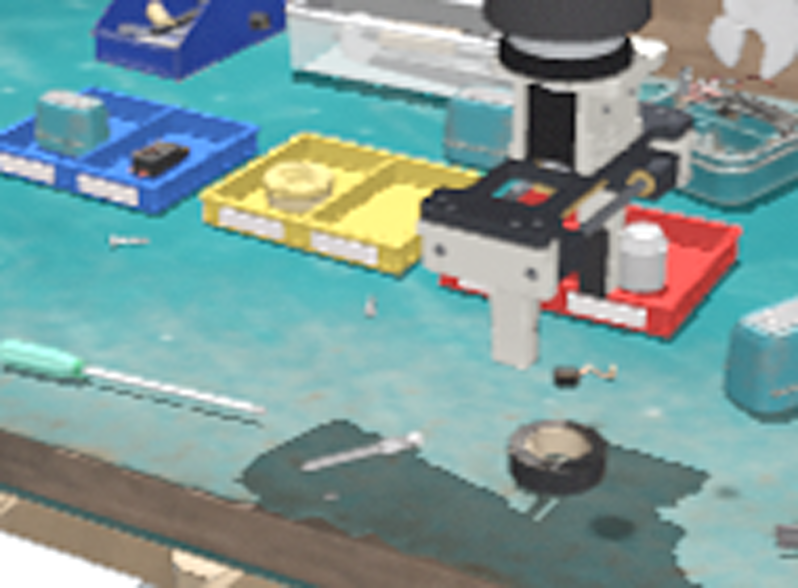

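The tin lies flat in the yellow tray at crop (298,185), with its top at about 26 mm. The tape at (557,458) is below the fingers and in line, so I go down and grip.

Call:
move_arm(rows="0 0 0 0 0 0.04 0.085; 0 0 0 0 0 0.035 0.085; 0 0 0 0 0 0.013 0.085; 0 0 0 0 0 0.006 0.085; 0 0 0 0 0 0 0.085; 0 0 0 0 0 0 0.05; 0 0 0 0 0 0 0.05; 0 0 0 0 0 0 0.05", squeeze=20)

```text
t: 26.95
eef_pos: [0.3611, -0.298, 0.0121]
ee_rot: [-3.14, -0.0, -1.614]
force: [0.5, 0.8, 1.3]
width: 0.0606
gripper_force: 0.4
```

Call:
move_arm(rows="0 0 0 0 0 0 0.05; 0 0 0 0 0 0 0.05")

```text
t: 27.2
eef_pos: [0.3612, -0.2981, 0.012]
ee_rot: [-3.141, -0.0, -1.614]
force: [0.2, 0.4, 6.3]
width: 0.0575
gripper_force: 20.0
```

Call:
move_arm(rows="0 0 0 0 0 -0.04 0.05; 0 0 0 0 0 -0.06 0.05; 0 0 0 -0.043 -0.04 0 0.05; 0 0 0 -0.043 -0.04 0 0.05; 0 0 0 -0.043 -0.04 0 0.05; 0 0 0 -0.043 -0.04 0 0.05; 0 0 0 -0.043 -0.041 0 0.05; 0 0 0 -0.043 -0.041 0 0.05")

```text
t: 28.2
eef_pos: [0.6144, -0.049, 0.1112]
ee_rot: [3.141, -0.0, -1.614]
force: [0.7, -1.4, -1.7]
width: 0.0572
gripper_force: 20.0
```

Call:
move_arm(rows="0 0 0 0 0 0 0.05; 0 0 0 0 0 0.03 0.05; 0 0 0 0 0 0.03 0.05; 0 0 0 0 0 0 0.05; 0 0 0 0 0 0 0.05")

```text
t: 28.82
eef_pos: [0.6139, -0.0509, 0.0524]
ee_rot: [-3.141, -0.0, -1.614]
force: [-0.2, -0.8, -1.0]
width: 0.0571
gripper_force: 20.0
```

Run:
```python
from meas import *
from scipy.spatial.transform import Rotation as Ro
s=arm.get_state(); R=Ro.from_euler("xyz",s["ee_rot"]).as_matrix(); print(s["eef_pos"],s["width"])
print("tool shift to bay",R.T@(np.array([.615,-.0495,.016])-s["eef_pos"]))
```

```text
[ 0.6139 -0.0509  0.0524] 0.05707391568713361
tool shift to bay [-0.0015 -0.001   0.0364]
```

Call:
move_arm(rows="0 0 0 -0.001 -0.001 0.015 0.05; 0 0 0 0 0 0.012 0.05; 0 0 0 0 0 0.006 0.05; 0 0 0 0 0 0.002 0.05; 0 0 0 0 0 0.001 0.05; 0 0 0 0 0 0.001 0.05; 0 0 0 0 0 0 0.05")

```text
t: 29.7
eef_pos: [0.6145, -0.0497, 0.016]
ee_rot: [-3.142, -0.0, -1.614]
force: [-5.7, 0.6, 10.5]
width: 0.0577
gripper_force: 20.0
```

The tape is down. I release, rise well clear and move back out of view.

Call:
move_arm(rows="0 0 0 0 0 0 0.072; 0 0 0 0 0 0 0.072; 0 0 0 0 0 -0.04 0.072; 0 0 0 0 0 -0.05 0.072; 0 0 0 0 0 -0.06 0.072; 0 0 0 0 0.05 0 0.072; 0 0 0 0 0.05 0 0.072; 0 0 0 0 0.05 0 0.072")

```text
t: 30.7
eef_pos: [0.4635, -0.0432, 0.1645]
ee_rot: [-3.141, 0.0, -1.614]
force: [0.6, 0.4, 0.0]
width: 0.0717
gripper_force: 0.0
```

Call:
move_arm(rows="0 0 0 0 0 0 0.072; 0 0 0 0 0 0 0.072; 0 0 0 0 0 0 0.072")

```text
t: 31.08
eef_pos: [0.4657, -0.043, 0.1645]
ee_rot: [-3.141, -0.0, -1.614]
force: [0.1, -0.1, -0.1]
width: 0.0723
gripper_force: 0.0
```

Run:
```python
from meas import *
for n in("scene","top"):
    p,d=arm.grab_frame(n)
    for k,c,r,zl in(("gear",(.613,-.164),.03,.009),("chuck",(.611,-.249),.03,.009),("cover",(.621,.247),.037,.012),("tin",(.619,.034),.033,.012),("tape",(.615,-.05),.035,.01),("switch",(.61,.159),.035,.01)):
        q,m=blob(n,p,d,c,zl,.06,r)
        if len(q)>20:
            zt=np.percentile(q[:,2],95); tp=q[q[:,2]>zt-.008]; print(k,n,len(q),"%.4f"%zt,*rect(tp))
    u=proj(n,[.6,0,.02])[0].astype(int)
    h=(60,130) if n=="top" else (70,95); f=3 if n=="top" else 4.2
    cv2.imwrite(f"pics/z_{n}.png",cv2.resize(p[max(0,u[1]-h[0]):u[1]+h[0],max(0,u[0]-h[1]):u[0]+h[1]],None,fx=f,fy=f,interpolation=2))
```

```text
gear scene 73 0.0209 [ 0.6066 -0.1661] [33.6 33.2] 24.7
chuck scene 165 0.0431 [ 0.6058 -0.246 ] [33.2 28.7] 67.6
cover scene 198 0.0453 [0.6149 0.2506] [36.1 54.5] 6.3
tin scene 127 0.0247 [0.6156 0.0354] [52.9 52.2] 75.5
tape scene 157 0.0221 [ 0.6124 -0.0483] [60.  56.4] 29.5
switch scene 67 0.0223 [0.6106 0.154 ] [58.4 45.7] 83.8
gear top 147 0.0223 [ 0.6106 -0.165 ] [37.2 35.6] 56.4
chuck top 160 0.0458 [ 0.6065 -0.2472] [32.  30.3] 72.9
cover top 317 0.0484 [0.6164 0.2503] [31.8 56.6] 0.7
switch top 111 0.0254 [0.6155 0.1647] [22.7 31.1] 83.3
```

View pics/z_scene.png

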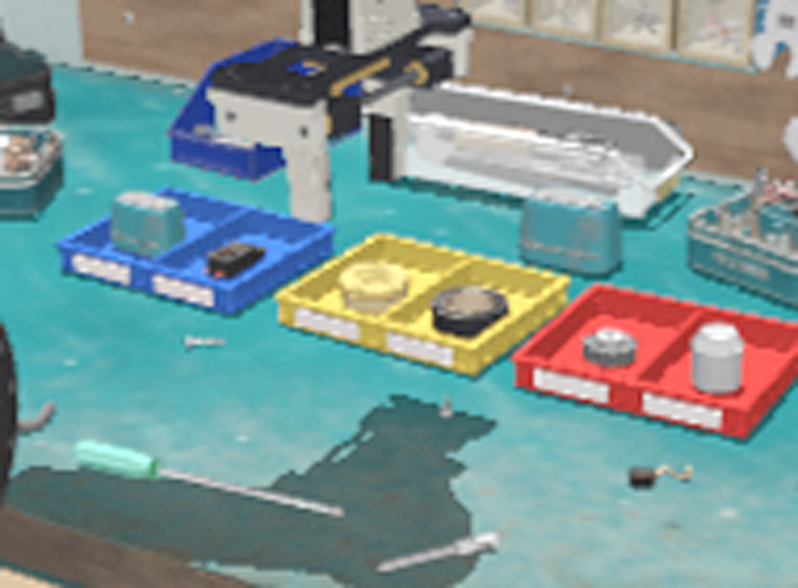

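View pics/z_top.png

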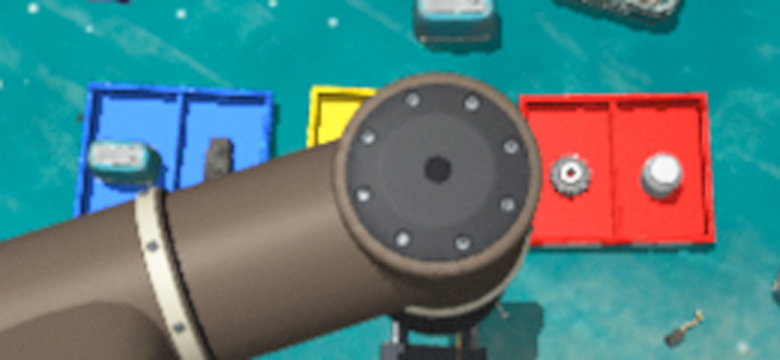

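The scene view shows every thing flat or upright in its own bay: cover (147,222), switch (235,258), tin (375,287), tape (468,310), gear (610,347) and chuck (717,357). In the top view the arm hides the yellow tray, but the blue and red bays agree. Heights match object plus tray floor, so I hand it in.

```bash
python3 -c "
from station import arm
print(arm.job_done())"
```

```text
the job is handed in; nothing more can be done
None
```

I put all five things in their trays, one per bay and the right way up, left the switch in its bay, and handed the job in at about 31 s; the hand-in gave no verdict.

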